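Shut the parts washer and hold its dead-man lever half way

TASK

The washer is loaded: gently lower its lid until it is fully shut, without slamming it. Only then press the pad of the dead-man lever on the control box about half way down, until it is level with the top of the thin upright plate beside it and never near the bottom, and finish while still holding it there with the gripper. Do not press the stop button, and leave everything else on the bench where it is.

Things in the scene. Friction and masses are not known exactly. Their poses are not given: they have to be found in the camera images.
- washer: small-parts washer fixed to the bench: white plinth with an open stainless tub on it, 180 (x) by 200 (y) mm, rim 95 to 120 mm above the bench (differs each time), lid hinged along its far (+x) rim. It may stand to the robot's left or right. Origin: in its middle, 120 mm below the rim; x points to the hinge side, y along the hinge, z up
- lid (a joint): angle of the washer's lid: 0 = shut flat on the rim, grows as it opens; starts part open (0.75 to 1.15 rad). Flat white plate, 180 mm from hinge to free edge, 200 wide, 8 thick, 0.35 kg, with a steel tab 90 wide sticking out 23 from the free edge's middle. Stiff hinge: it stays where it is left; 1 to 5 N near the free edge moves it; at 0 it meets a rigid stop
- lid_hinge (a point): middle of the lid's hinge line, on the underside of the lid, at rim height, at the washer's far rim (washer frame x = +90, y = 0). The hinge line runs along the washer's y. Axes turn with the lid: x from the free edge to the hinge, z out of the lid's outer face
- lid_edge (a point): middle of the lid's free edge, on its outer (upper) face: in the lid's frame 180 mm from the hinge towards -x and 8 mm above the hinge point. Same axes as lid_hinge
- control: grey steel control box fixed to the bench, 180 (x) by 170 (y) mm; its top face stands 52 to 85 mm above the bench (differs each time), carrying the dead-man lever, a thin upright gauge plate and a black round stop button. On the other side from the washer. Origin: 70 mm below the middle of its top face; the lever points from its hinge (x = +50, y = 0, z = 100) towards -x
- lever (a joint): angle of the dead-man lever: 0 = released (up), grows as its pad is pressed down, 0.2 = half way, 0.4 = bottom stop. Spring-loaded: springs back up when let go; at the pad it takes about 3 N to start, 6 to 7 N at half way, 11 N at the bottom
- paddle_top (a point): centre of the upper face of the lever's flat black pad, 44 long (x) by 34 wide (y) by 10 mm thick, centred 115 mm from the lever's hinge. Released it tilts by 0.2 rad, its -x end raised, and this point is about 135 above the box's origin; half way it is level, 112 above it; at the bottom 89. Axes turn with the lever
- plate_top (a point): middle of the top edge of the fixed gauge plate, 112 mm above the box's origin: a steel plate 50 long (x), 4 thick, standing alongside the pad, 45 to the +y side of the pad's middle in the control box's frame. The pad's upper face is level with it at half way
- stop (a joint): travel of the stop button (m): 0 = up, 0.006 = fully down. Black button 32 mm across on the control box's -y side (box frame x = +45, y = -55), its top 92 above the box's origin. Not to be pressed
- tape: roll of brown packing tape lying flat, ring 90 outside, 74 inside, 48 mm high. Loose; not part of the job. Origin: centre of its underside
- grease: closed jar of grease, 60 across, 75 mm high. Loose; not part of the job. Origin: centre of its underside
- screwdriver: screwdriver with yellow handle lying on the bench at one side, about 200 mm long. Loose; not part of the job. Origin: in its middle, at the underside
- wrench: steel open-ended wrench lying on the bench at one side, about 200 mm long. Loose; not part of the job. Origin: in its middle, at the underside
- tee: T-handle wrench lying on the bench, 240 long, crossbar 120 mm. Loose; not part of the job. Origin: on its shaft, about the middle, at the underside
- tray: clear plastic tray of bolts, 100 x 160 x 50 mm high. Loose; not part of the job. Origin: centre of its underside

How it is judged:
By the outcome, as a careful person would: the job done as asked, in the order asked, and still so for the second after the job is handed in, while the arm keeps its last pose, push and grip.
It also fails if it takes over 56 s, if anything falls off the work surface, if the arm or the gripper's body presses on something with over 40 N, if the wrist force passes 120 N, or if a joint passes its speed limit or range.

ROBOT

A 6-joint arm with a two-finger parallel gripper is mounted at the origin on the work surface. World frame = base frame: x ahead of the robot, y to its left, z up, the work surface at z = 0. Lengths are in m, angles in rad, forces in N, time in s.
With the tool pointing down it reaches from about 0.325 to 0.75 m from the base axis. Payload 7.6 kg.
Tool frame: the origin (TCP) lies between the finger pads; the fingertips stand 22 mm ahead of it and the grasp point (between the pads) lies 3 mm ahead of it; z points along the fingers, y is the line along which they close (so a half turn about z gives the same grasp; the last joint's range is limited). The gripper opens to 85 mm and grips with 20 to 120 N. Pads are 22 mm wide; open, the fingers measure 114 mm over their backs; the gripper's body (76 mm by 85 mm) begins 54 mm behind the grasp point. The pads swing forward as they close: fully open they stand 13 mm farther back than shut.
Start: joints at [-1.35, 0.052, 1.401, -0, 1.689, -0.07], TCP at [0.151, -0.503, 0.253] pointing down, gripper open.
Joint ranges: [-2.9, 2.9], [-0.91, 2.17], [0.12, 2.37], [-1.06, 4.2], [0.26, 2.73], [-2.93, 2.93]. Speed limits (rad/s): [2.57, 2.57, 3.01, 3.14, 3.14, 3.14].

INTERFACE

Orientations are given as a unit quaternion [w, x, y, z].
In Python, from workcell import r, cams, order gives the robot as it stands. The module is installed in compiled form; this text tells all that it offers.
- The arm moves only by the tool move_arm, never from a script. Its arguments are lists of equal length, an entry for each row: "gripper": the closure, from -1 (fully open) to 1 (shut); "slide": the shift along the world's x, y, z scaled (see below), a list of three; "rot": the turn, a rotation vector about the world's x, y, z scaled (see below), a list of three. In form: {"gripper": [gripper, ...], "slide": [[dx, dy, dz], ...], "rot": [[rx, ry, rz], ...]}. A call has 1 to 5 rows; each row shifts and turns the commanded pose from where the row before left it; what a row does not reach is not made up. The controller multiplies each number of a shift by 75 mm and each number of a turn by 30 degrees. A row lasts 1/8 s, in which the tool goes at most 62.5 mm and 10.7 degrees, less where a joint would pass 70% of its speed; a pose out of reach is approached as far as the arm can. A call with a number of a shift or a turn outside -1 to 1 is refused whole. A call with a gripper value outside its range is refused whole. The fingers move at their own pace and stop on an object; "force" is the grip in N (left out, the last holds). Time passes only in rows, so rows that do not move let the fingers close. It gives the time, the measured TCP pose, the force, the opening and the grip force at its end, in the units of the state.
- r.state(): the state, without advancing time (a new reading comes with each control period).
- cams.camera(name): name is "scene" or "top" or "wrist"; returns the picture (420x560x3 uint8, red, green, blue); there is no depth.
- cams.camera_model(name): a dict with "mtx" (3x3 intrinsics, pixels), "rvec" (rotation vector, rad) and "tvec" (3), from world to camera coordinates, as OpenCV has them. Camera axes: x right, y down, z forward; pixel columns grow to the right and rows downward; lengths in m; the calibration is good to about 2 mm. A picture is of the moment at which its call begins: read the wrist's pose just before it. camera_model takes no time and is no camera call; for the wrist camera it gives the pose at the moment of the call.
- order.sign_off(): hands the job in; it is judged then, once.
The state is a dict: "time_s": time; "q": joint angles; "qvel": joint speeds; "joint_efforts": joint torques, N m; "eef_pos": TCP position; "tcp_rot": TCP orientation; "contact_force": force on the tool from outside, world axes, zero at the start; "wrist_torque": the same for the moment, N m; "gripper_width": finger opening in m; "finger_force": force on a finger pad.
Only numpy, scipy, OpenCV 4.12 (cv2) and the standard library are available. Lean on these libraries where they do the work, as an engineer would, in place of code of your own. Each camera call takes 0.05 s, during which the arm holds its last target. There are 200 camera calls.

## Working session

There is one attempt and no reset: what is moved stays moved. The work goes in short steps, Python scripts to look and compute and a tool call to move; the robot and the scene stay as the last step left them, time stands still between calls to the robot, and variables do not carry over. Pictures are saved under pics/ and viewed, at most 10 in all, crops included, and the job is handed in when it is done.

Besides the shell and the picture viewer there is one more tool, called after "Emit:" in YAML: its name, and indented under it one key for each argument. move_arm: Moves the arm, as the interface text tells. Shifts and turns lie within -1 to 1; 1 stands for 75 mm of shift or 30 degrees of turn. Its arguments: {"type":"object","properties":{"gripper":{"type":"array"},"slide":{"type":"array"},"rot":{"type":"array"},"force":{"type":"number"}},"required":["gripper","slide","rot"]}

```bash
mkdir -p pics; cat > h.py <<'E'
import numpy as np, cv2
from workcell import r, cams, order
def P(n,pts):
    m=cams.camera_model(n); return cv2.projectPoints(np.float64(pts).reshape(-1,3),np.array(m['rvec']),np.array(m['tvec']),np.array(m['mtx']),None)[0][:,0]
def ray(n,uv):
    m=cams.camera_model(n); R=cv2.Rodrigues(np.array(m['rvec']))[0]; t=np.array(m['tvec']).ravel()
    d=R.T@np.linalg.solve(np.array(m['mtx']),[uv[0],uv[1],1]); return -R.T@t,d
def onz(n,uv,z):
    c,d=ray(n,uv); return c+d*(z-c[2])/d[2]
def tri(a,ua,b,ub):
    c1,d1=ray(a,ua);c2,d2=ray(b,ub); s=np.linalg.lstsq(np.c_[d1,-d2],c2-c1,rcond=None)[0]
    p,q=c1+s[0]*d1,c2+s[1]*d2; return (p+q)/2,np.linalg.norm(p-q)
def snap(n,f):
    im=cams.camera(n); cv2.imwrite(f'pics/{f}.png',cv2.cvtColor(np.array(im),cv2.COLOR_RGB2BGR)); return im
E
python3 - <<'E'
from h import *
for n in('scene','top'): snap(n,n+'0'); print(n,ray(n,(280,210)))
print(r.state())
E
```

```text
scene (array([1.40194559, 0.03723682, 1.44123204]), array([-0.50052455, -0.02318859, -0.86578785]))
top (array([4.93414179e-01, 5.09923385e-04, 1.23917422e+00]), array([ 0.09976056,  0.00201212, -0.99508667]))
{'time_s': 0.1, 'q': array([-1.35031556e+00,  5.27615342e-02,  1.40163121e+00,  1.00868272e-05,
        1.68860402e+00, -7.02954364e-02]), 'qvel': array([ 0.00077084, -0.00171649, -0.00341601, -0.00086154,  0.00074245,
        0.00223773]), 'joint_efforts': array([ 1.13627502e-03, -3.82583356e+01, -3.60986209e+01, -4.53158373e-05,
        4.75661262e-03, -5.71121646e-06]), 'eef_pos': array([ 0.15048918, -0.50271708,  0.25255899]), 'tcp_rot': array([-7.00455583e-04,  9.89449424e-01,  1.44876996e-01, -4.76751415e-05]), 'contact_force': array([-0.23155558, -0.58842217, -0.50816942]), 'wrist_torque': array([-0.03384145, -0.03662074,  0.01034784]), 'finger_force': 0.0, 'gripper_width': 0.0854966105107978}
```

View pics/scene0.png

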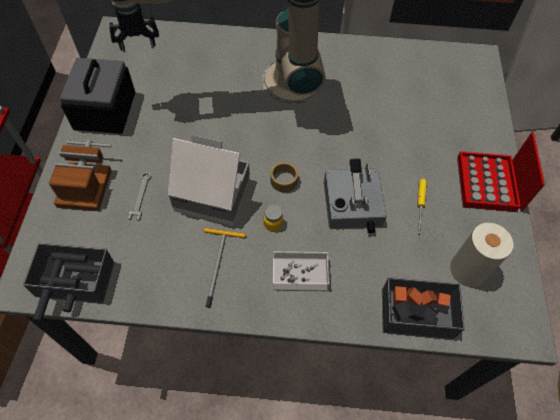

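View pics/top0.png

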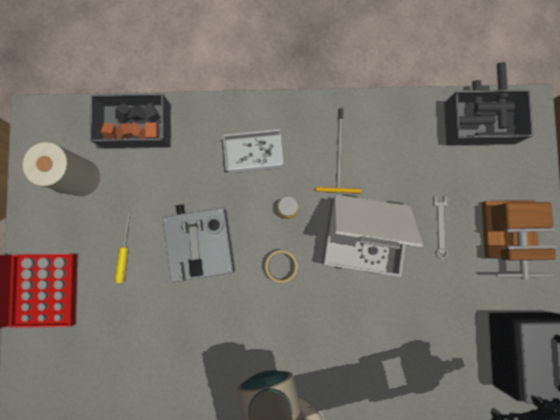

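The scene camera looks back at the robot. The washer is at scene (205,180), with its lid half open and the tab at (207,141). The control box is at scene (353,195), with the pad near (355,165) and the stop button at (340,204). In the top view, up is +x and left is +y. The washer is at (365,240), the box at (198,245) and the pad at (195,267).

```bash
python3 - <<'E'
import cv2,numpy as np
t=cv2.imread('pics/top0.png');s=cv2.imread('pics/scene0.png')
f=lambda im,x,y,w,h:cv2.resize(im[y:y+h,x:x+w],None,fx=5,fy=5,interpolation=cv2.INTER_CUBIC)
a=f(t,320,185,110,100);b=f(s,160,130,100,90)
c=f(t,155,195,85,95);d=f(s,315,150,75,85)
def m(a,b,n):
    o=np.zeros((500,max(800,0),3),np.uint8)
    H=max(a.shape[0],b.shape[0]);W=a.shape[1]+b.shape[1];o=np.zeros((H,W,3),np.uint8)
    o[:a.shape[0],:a.shape[1]]=a;o[:b.shape[0],a.shape[1]:]=b
    k=min(1,800/W); cv2.imwrite(n,cv2.resize(o,None,fx=k,fy=k));print(k,o.shape)
m(a,b,'pics/w1.png');m(c,d,'pics/c1.png')
E
```

```text
0.7619047619047619 (500, 1050, 3)
1 (475, 800, 3)
```

View pics/w1.png

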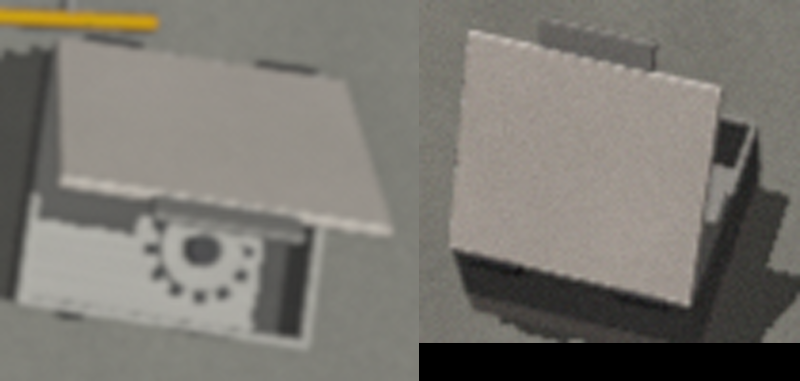

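View pics/c1.png

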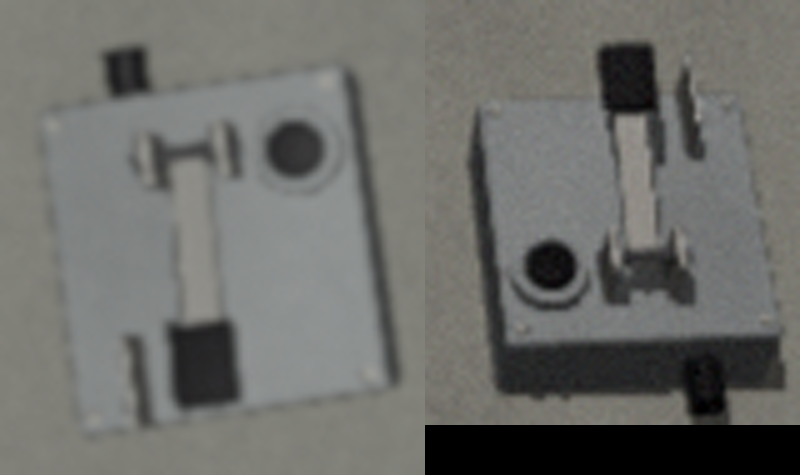

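Washer crop: outer-face corners of the lid are at top (62,42), (345,80), (62,180), (387,228) and scene (690,305), (452,247), (720,90), (470,35). Control crop: pad corners, plate and box corners are all clear, and the button is at top (295,150). I'll triangulate these.

```bash
python3 - <<'E'
from h import *
k=3.8095
T=lambda u,v:(320+(u+.5)/k-.5,185+(v+.5)/k-.5); S=lambda u,v:(160+(u-419+.5)/k-.5,130+(v+.5)/k-.5)
W={}
for n,a,b in[('hL',(62,42),(690,305)),('hR',(345,80),(452,247)),('fL',(62,179),(720,90)),('fR',(388,228),(470,35)),('tabL',(302,238),(542,22)),('tabR',(155,205),(655,44))]:
    p,e=tri('top',T(*a),'scene',S(*b)); W[n]=p; print(n,p.round(4),e.round(4))
h=(W['hL']+W['hR'])/2;f=(W['fL']+W['fR'])/2
print('h',h,'f',f,np.linalg.norm(f-h),'ang',np.arctan2(f[2]-h[2],np.hypot(*(f-h)[:2])))
for q in(('hL','hR'),('fL','fR')):
    d=W[q[0]]-W[q[1]];print('yaw',np.degrees(np.arctan2(-d[0],d[1])),np.linalg.norm(d))
T=lambda u,v:(155+(u+.5)/5-.5,195+(v+.5)/5-.5); S=lambda u,v:(315+(u-425+.5)/5-.5,150+(v+.5)/5-.5)
for n,a,b in[('cFL',(42,115),(780,335)),('cFR',(348,70),(503,345)),('cNL',(82,435),(738,95)),('cNR',(396,378),(480,100)),('pFL',(170,325),(657,110)),('pFR',(235,318),(603,113)),('pNL',(175,408),(653,42)),('pNR',(240,402),(600,47)),('plF',(128,338),(702,150)),('plN',(141,425),(686,60)),('stop',(295,150),(550,264))]:
    p,e=tri('top',T(*a),'scene',S(*b)); print(n,p.round(4),e.round(4))
E
```

```text
hL [ 0.6425 -0.1444  0.105 ] 0.0014
hR [ 0.612  -0.3364  0.1113] 0.0011
fL [ 0.5408 -0.1252  0.2506] 0.0024
fR [ 0.5084 -0.3186  0.2497] 0.003
tabL [ 0.5031 -0.2628  0.266 ] 0.0028
tabR [ 0.5235 -0.1748  0.2774] 0.0013
h [ 0.62727062 -0.24039561  0.10810871] f [ 0.52460245 -0.22189834  0.25014989] 0.17623450083002734 ang 0.937326236190469
yaw -9.031184839271893 0.19442909281451637
yaw -9.52030445432379 0.1960293632421111
cFL [0.5962 0.323  0.0618] 0.0012
cFR [0.6183 0.1553 0.0595] 0.0013
cNL [0.4226 0.2991 0.0649] 0.0011
cNR [0.4506 0.1308 0.0755] 0.0036
pFL [0.4814 0.2384 0.1251] 0.0019
pFR [0.4844 0.2058 0.1214] 0.0017
pNL [0.4397 0.2334 0.1378] 0.0011
pNR [0.4419 0.2017 0.1312] 0.0011
plF [0.4742 0.2732 0.0745] 0.0007
plN [0.4298 0.258  0.108 ] 0.0001
stop [0.5731 0.1802 0.0843] 0.0022
```

Emit:
move_arm:
  gripper: [1,1,1,1,1]
  slide:
    - [0,0,0.75]
    - [0,0,0.75]
    - [0.6,0.4,0]
    - [0.6,0.4,0]
    - [0.6,0.4,0]
  rot:
    - [0,0,0]
    - [0,0,0]
    - [0,0,-0.2]
    - [0,0,-0.2]
    - [0,0,-0.2]
  force: 40

```text
time_s: 0.72
eef_pos: [0.2867, -0.4119, 0.3654]
tcp_rot: [-0.0, 1.0, -0.014, -0.0]
contact_force: [0.4, 0.2, -0.2]
gripper_width: 0.0001
finger_force: 0.0
```

Emit:
move_arm:
  gripper: [1,1,1,1,1]
  slide:
    - [0.6,0.4,0]
    - [0.6,0.4,0]
    - [0.6,0.4,0]
    - [0.6,0.4,0]
    - [0.6,0.4,0]
  rot:
    - [0,0,-0.2]
    - [0,0,-0.07]
    - [0,0,0]
    - [0,0,0]
    - [0,0,0]

```text
time_s: 1.35
eef_pos: [0.5118, -0.2617, 0.3654]
tcp_rot: [-0.0, 0.997, -0.082, -0.0]
contact_force: [-0.2, -0.4, 0.2]
gripper_width: -0.0002
finger_force: 0.0
```

Emit:
move_arm:
  gripper: [1,1,1,1,1]
  slide:
    - [0.4,0.2,0]
    - [0.4,0.2,0]
    - [0.1,0.0,-0.3]
    - [0,0,-0.4]
    - [0,0,-0.4]
  rot:
    - [0,0,0]
    - [0,0,0]
    - [0,0,0]
    - [0,0,0]
    - [0,0,0]

```text
time_s: 1.98
eef_pos: [0.5781, -0.2328, 0.2816]
tcp_rot: [-0.0, 0.997, -0.082, -0.001]
contact_force: [0.2, -0.4, 0.0]
gripper_width: -0.0001
finger_force: 0.0
```

```bash
python3 - <<'E'
from h import *
print(r.state()['eef_pos'])
a=snap('scene','s1');b=snap('wrist','wr1')
c=a[110:230,150:270]
o=np.zeros((420,980,3),np.uint8);o[:,:560]=b;o[:,560:]=cv2.resize(c,(420,420),interpolation=cv2.INTER_CUBIC)
cv2.imwrite('pics/v1.png',cv2.resize(o,(800,343))[:,:,::-1])
tip=r.state()['eef_pos']-[0,0,.022]; print(P('scene',tip),P('wrist',tip))
H=np.array([.621,-.239,.103]);ux=np.array([.987,-.16,0])
for th in np.arange(.94,-.01,-.1):
    th=max(th,0);print(round(th,2),(H+ux*(-.16*np.cos(th)+.008*np.sin(th)+.011)+[0,0,.16*np.sin(th)+.008*np.cos(th)+.022]).round(3))
E
```

```text
[ 0.57806893 -0.23276759  0.2816446 ]
[[199.06688283 159.43686356]] [[279.37412173 262.67879989]]
0.94 [ 0.545 -0.227  0.259]
0.84 [ 0.532 -0.225  0.249]
0.74 [ 0.521 -0.223  0.239]
0.64 [ 0.51  -0.221  0.227]
0.54 [ 0.5   -0.219  0.214]
0.44 [ 0.492 -0.218  0.2  ]
0.34 [ 0.486 -0.217  0.186]
0.24 [ 0.48  -0.216  0.171]
0.14 [ 0.477 -0.216  0.155]
0.04 [ 0.474 -0.215  0.139]
```

View pics/v1.png

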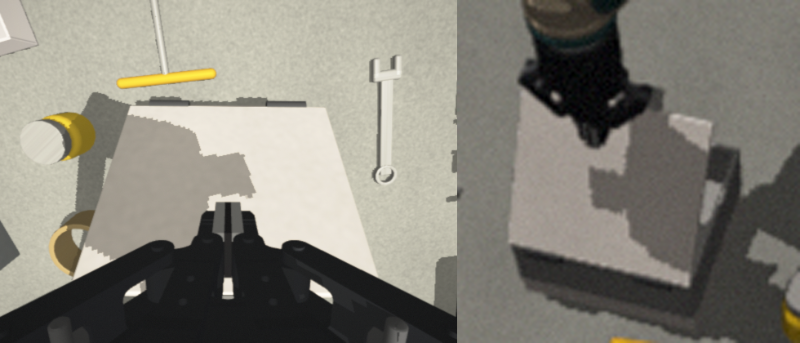

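The tip (wrist view 228,205) is over the middle of the lid, on the outer side near the free edge, and nothing is touching.

Emit:
move_arm:
  gripper: [1,1,1,1,1]
  slide:
    - [-0.15,0.03,-0.1]
    - [-0.15,0.03,-0.1]
    - [-0.14,0.02,-0.1]
    - [-0.09,0.01,-0.07]
    - [-0.09,0.01,-0.07]
  rot:
    - [0,0,0]
    - [0,0,0]
    - [0,0,0]
    - [0,0,0]
    - [0,0,0]

```text
time_s: 2.7
eef_pos: [0.5317, -0.2255, 0.2513]
tcp_rot: [0.0, 0.997, -0.082, 0.001]
contact_force: [1.5, 0.6, 1.5]
gripper_width: 0.0002
finger_force: 0.8
```

Emit:
move_arm:
  gripper: [1,1,1,1,1]
  slide:
    - [-0.08,0.01,-0.07]
    - [-0.08,0.01,-0.07]
    - [-0.08,0.01,-0.08]
    - [-0.07,0.01,-0.08]
    - [-0.07,0.01,-0.08]
  rot:
    - [0,0,0]
    - [0,0,0]
    - [0,0,0]
    - [0,0,0]
    - [0,0,0]

```text
time_s: 3.32
eef_pos: [0.5027, -0.2217, 0.2213]
tcp_rot: [0.0, 0.997, -0.082, -0.0]
contact_force: [1.7, 0.7, 0.6]
gripper_width: -0.0002
finger_force: 0.6
```

Emit:
move_arm:
  gripper: [1,1,1,1,1]
  slide:
    - [-0.05,0.01,-0.09]
    - [-0.05,0.01,-0.09]
    - [-0.05,0.01,-0.09]
    - [-0.05,0.01,-0.09]
    - [-0.04,0.01,-0.09]
  rot:
    - [0,0,0]
    - [0,0,0]
    - [0,0,0]
    - [0,0,0]
    - [0,0,0]

```text
time_s: 3.95
eef_pos: [0.4848, -0.218, 0.1876]
tcp_rot: [0.0, 0.997, -0.082, -0.0]
contact_force: [0.2, -1.8, 1.4]
gripper_width: -0.0002
finger_force: 0.5
```

Emit:
move_arm:
  gripper: [1,1,1,1,1]
  slide:
    - [-0.03,0,-0.08]
    - [-0.03,0,-0.08]
    - [-0.03,0,-0.08]
    - [-0.02,0,-0.08]
    - [-0.02,0,-0.08]
  rot:
    - [0,0,0]
    - [0,0,0]
    - [0,0,0]
    - [0,0,0]
    - [0,0,0]

```text
time_s: 4.58
eef_pos: [0.4752, -0.2179, 0.1576]
tcp_rot: [0.0, 0.997, -0.082, -0.0]
contact_force: [0.5, -0.4, 0.4]
gripper_width: -0.0001
finger_force: 0.4
```

Emit:
move_arm:
  gripper: [1,1,1,1,1]
  slide:
    - [0,0,-0.04]
    - [0,0,-0.04]
    - [0,0,-0.03]
    - [0,0,-0.03]
    - [0,0,-0.03]
  rot:
    - [0,0,0]
    - [0,0,0]
    - [0,0,0]
    - [0,0,0]
    - [0,0,0]

```text
time_s: 5.2
eef_pos: [0.4753, -0.218, 0.1452]
tcp_rot: [0.0, 0.997, -0.082, 0.0]
contact_force: [-0.8, 0.7, 0.0]
gripper_width: 0.0
finger_force: 0.4
```

Emit:
move_arm:
  gripper: [1,1,1,1,1]
  slide:
    - [0,0,-0.02]
    - [0,0,-0.02]
    - [0,0,-0.02]
    - [0,0,-0.02]
    - [0,0,-0.02]
  rot:
    - [0,0,0]
    - [0,0,0]
    - [0,0,0]
    - [0,0,0]
    - [0,0,0]

```text
time_s: 5.82
eef_pos: [0.4753, -0.218, 0.1377]
tcp_rot: [0.0, 0.997, -0.082, -0.0]
contact_force: [-0.0, -0.7, 0.8]
gripper_width: 0.0002
finger_force: 0.4
```

Emit:
move_arm:
  gripper: [1,1,1]
  slide:
    - [0,0,-0.015]
    - [0,0,-0.015]
    - [0,0,-0.015]
  rot:
    - [0,0,0]
    - [0,0,0]
    - [0,0,0]

```text
time_s: 6.2
eef_pos: [0.4753, -0.218, 0.1344]
tcp_rot: [0.0, 0.997, -0.082, 0.0]
contact_force: [-0.5, 0.4, -0.0]
gripper_width: 0.0003
finger_force: 0.4
```

Emit:
move_arm:
  gripper: [1,1]
  slide:
    - [0,0,-0.015]
    - [0,0,-0.015]
  rot:
    - [0,0,0]
    - [0,0,0]

```text
time_s: 6.45
eef_pos: [0.4753, -0.218, 0.1321]
tcp_rot: [0.0, 0.997, -0.082, -0.0]
contact_force: [-0.8, -0.4, 1.1]
gripper_width: 0.0
finger_force: 0.4
```

```bash
python3 - <<'E'
from h import *
a=snap('scene','s2');b=snap('top','t2')
o=np.hstack([cv2.resize(b[175:295,310:430],(400,400),interpolation=cv2.INTER_CUBIC),cv2.resize(a[110:230,150:270],(400,400),interpolation=cv2.INTER_CUBIC)])
cv2.imwrite('pics/v2.png',o[:,:,::-1])
E
```

```text
(no output)
```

View pics/v2.png

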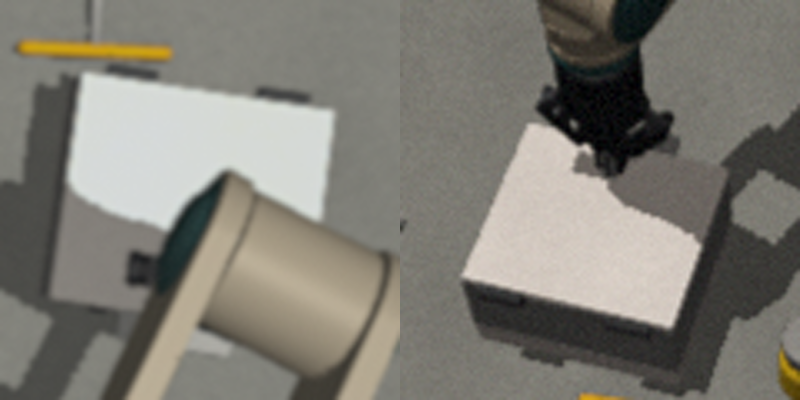

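The lid is nearly flat, with the tip resting on it at about scene crop (612,170). I'll keep going down gently until it meets the stop.

Emit:
move_arm:
  gripper: [1,1,1]
  slide:
    - [0,0,-0.015]
    - [0,0,-0.015]
    - [0,0,0]
  rot:
    - [0,0,0]
    - [0,0,0]
    - [0,0,0]

```text
time_s: 6.92
eef_pos: [0.4754, -0.218, 0.1312]
tcp_rot: [0.0, 0.997, -0.082, 0.0]
contact_force: [-4.1, 1.2, 8.5]
gripper_width: -0.0001
finger_force: 4.1
```

Emit:
move_arm:
  gripper: [1,1,1]
  slide:
    - [0,0,-0.015]
    - [0,0,-0.015]
    - [0,0,0]
  rot:
    - [0,0,0]
    - [0,0,0]
    - [0,0,0]

```text
time_s: 7.3
eef_pos: [0.4754, -0.2181, 0.1311]
tcp_rot: [0.0, 0.997, -0.082, 0.001]
contact_force: [-11.1, 4.6, 20.5]
gripper_width: 0.0002
finger_force: 10.5
```

Rigid stop met at TCP z = 0.131 with the force rising steeply, so the lid is shut. I'll lift off and cross over to the control box.

Emit:
move_arm:
  gripper: [1,1,1,1,1]
  slide:
    - [0,0,0.2]
    - [0,0,0.7]
    - [0,0,0.7]
    - [0,0,0.4]
    - [-0.03,0.73,0]
  rot:
    - [0,0,0]
    - [0,0,0]
    - [0,0,0]
    - [0,0,0]
    - [0,0,0]

```text
time_s: 7.92
eef_pos: [0.4738, -0.1648, 0.2807]
tcp_rot: [0.001, 0.996, -0.084, 0.003]
contact_force: [0.8, 0.2, 0.3]
gripper_width: 0.0001
finger_force: 0.0
```

Emit:
move_arm:
  gripper: [1,1,1,1,1]
  slide:
    - [-0.03,0.73,0]
    - [-0.03,0.73,0]
    - [-0.03,0.73,0]
    - [-0.03,0.73,0]
    - [-0.03,0.73,0]
  rot:
    - [0,0,0.15]
    - [0,0,0.15]
    - [0,0,0.14]
    - [0,0,0.14]
    - [0,0,0]

```text
time_s: 8.55
eef_pos: [0.4615, 0.1123, 0.278]
tcp_rot: [-0.0, 0.998, 0.07, 0.0]
contact_force: [0.3, -0.8, 0.3]
gripper_width: -0.0
finger_force: 0.0
```

Emit:
move_arm:
  gripper: [1,1,1]
  slide:
    - [-0.03,0.6,0]
    - [0,0.2,0]
    - [0,0,0]
  rot:
    - [0,0,0]
    - [0,0,0]
    - [0,0,0]

```text
time_s: 8.93
eef_pos: [0.4596, 0.1707, 0.2776]
tcp_rot: [0.0, 0.998, 0.07, -0.0]
contact_force: [-0.2, -0.3, 0.2]
gripper_width: 0.0002
finger_force: 0.0
```

```bash
python3 - <<'E'
from h import *
s=r.state();print(s['eef_pos'],s['tcp_rot'],s['contact_force'])
b=snap('wrist','wr3');a=snap('top','t3')
tip=s['eef_pos']-[0,0,.022]; print(P('wrist',[tip,tip-[0,0,.10],[.459,.219,.128],[.4576,.218,.128]]))
cv2.imwrite('pics/v3.png',np.vstack([b[:, :],])[:,:,::-1])
# shut-lid check, top view: predicted shut corners vs. image white region
o=a[185:290,310:430];cv2.imwrite('pics/v4.png',cv2.resize(o,(480,420),interpolation=cv2.INTER_CUBIC)[:,:,::-1])
cv2.imwrite('pics/v34.png',np.hstack([cv2.resize(b,(480,360)),cv2.resize(o,(320,280),interpolation=cv2.INTER_CUBIC)[:360] if 0 else cv2.resize(o,(320,360))])[:,:,::-1])
E
```

```text
[0.45957916 0.17074448 0.27763927] [ 2.07758604e-04  9.97544188e-01  7.00395807e-02 -8.88780677e-05] [-0.24804161 -0.27211326  0.23213963]
[[277.32563651 263.27475045]
 [278.02078742 204.40609888]
 [219.10774131 188.08311721]
 [220.18001319 189.91379433]]
```

View pics/v34.png

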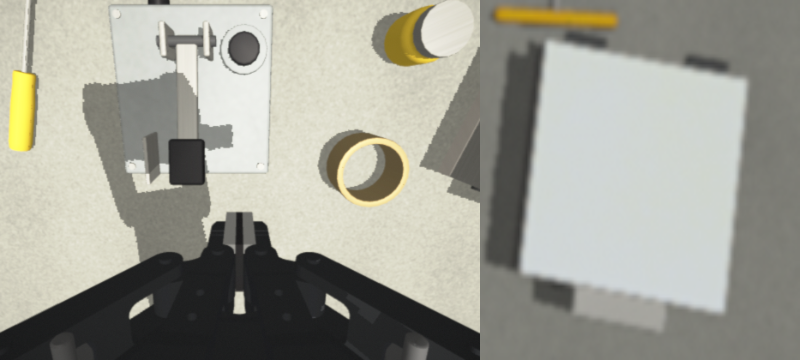

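The top view shows the lid flat and shut. In the wrist view the pad is at full-resolution pixel (218,188), matching the projected estimate. I'll move over it and go down.

Emit:
move_arm:
  gripper: [1,1,1,1,1]
  slide:
    - [0,0.64,0]
    - [0,0,-0.5]
    - [0,0,-0.5]
    - [0,0,-0.4]
    - [0,0,0]
  rot:
    - [0,0,0]
    - [0,0,0]
    - [0,0,0]
    - [0,0,0]
    - [0,0,0]

```text
time_s: 9.65
eef_pos: [0.4588, 0.2168, 0.1705]
tcp_rot: [0.001, 0.998, 0.068, -0.002]
contact_force: [0.6, -1.0, 1.5]
gripper_width: -0.0001
finger_force: 0.0
```

Emit:
move_arm:
  gripper: [1,1,1,1,1]
  slide:
    - [0,0,-0.04]
    - [0,0,-0.04]
    - [0,0,-0.04]
    - [0,0,-0.04]
    - [0,0,0]
  rot:
    - [0,0,0]
    - [0,0,0]
    - [0,0,0]
    - [0,0,0]
    - [0,0,0]

```text
time_s: 10.28
eef_pos: [0.4594, 0.2185, 0.1604]
tcp_rot: [0.0, 0.998, 0.069, -0.0]
contact_force: [0.2, 0.2, -0.1]
gripper_width: 0.0
finger_force: 0.0
```

Emit:
move_arm:
  gripper: [1,1,1]
  slide:
    - [0,0,-0.03]
    - [0,0,-0.03]
    - [0,0,0]
  rot:
    - [0,0,0]
    - [0,0,0]
    - [0,0,0]

```text
time_s: 10.65
eef_pos: [0.4594, 0.2185, 0.1559]
tcp_rot: [0.0, 0.998, 0.069, -0.0]
contact_force: [0.1, -0.4, 0.6]
gripper_width: 0.0002
finger_force: 0.0
```

Emit:
move_arm:
  gripper: [1,1,1]
  slide:
    - [0,0,-0.03]
    - [0,0,-0.03]
    - [0,0,0]
  rot:
    - [0,0,0]
    - [0,0,0]
    - [0,0,0]

```text
time_s: 11.02
eef_pos: [0.4596, 0.2186, 0.1518]
tcp_rot: [-0.0, 0.998, 0.069, 0.0]
contact_force: [0.0, 0.2, 2.4]
gripper_width: -0.0001
finger_force: 1.1
```

Emit:
move_arm:
  gripper: [1,1,1]
  slide:
    - [0,0,-0.03]
    - [0,0,-0.03]
    - [0,0,0]
  rot:
    - [0,0,0]
    - [0,0,0]
    - [0,0,0]

```text
time_s: 11.4
eef_pos: [0.4595, 0.2186, 0.1471]
tcp_rot: [0.0, 0.998, 0.069, -0.0]
contact_force: [-1.9, 0.3, 3.1]
gripper_width: -0.0003
finger_force: 1.5
```

Emit:
move_arm:
  gripper: [1,1,1,1,1]
  slide:
    - [0,0,-0.06]
    - [0,0,-0.06]
    - [0,0,-0.06]
    - [0,0,-0.05]
    - [0,0,0]
  rot:
    - [0,0,0]
    - [0,0,0]
    - [0,0,0]
    - [0,0,0]
    - [0,0,0]

```text
time_s: 12.02
eef_pos: [0.4592, 0.2185, 0.1295]
tcp_rot: [0.0, 0.998, 0.069, -0.001]
contact_force: [-4.0, -0.1, 7.4]
gripper_width: -0.0003
finger_force: 3.1
```

Emit:
move_arm:
  gripper: [1,1,1,1]
  slide:
    - [0,0,-0.02]
    - [0,0,-0.01]
    - [0,0,0]
    - [0,0,0]
  rot:
    - [0,0,0]
    - [0,0,0]
    - [0,0,0]
    - [0,0,0]

```text
time_s: 12.52
eef_pos: [0.4592, 0.2185, 0.1277]
tcp_rot: [0.0, 0.998, 0.069, -0.001]
contact_force: [-5.3, -0.8, 6.9]
gripper_width: 0.0001
finger_force: 3.6
```

```bash
python3 - <<'E'
from h import *
F=[]
for i in range(6):
    a=cams.camera('scene'); F.append(r.state()['contact_force'])
print(r.state()['eef_pos'],np.mean(F,0))
b=snap('wrist','wr5')
o=np.hstack([cv2.resize(a[130:220,305:395],(400,400),interpolation=cv2.INTER_CUBIC),cv2.resize(b[120:320,180:380],(400,400),interpolation=cv2.INTER_CUBIC)])
cv2.imwrite('pics/v5.png',o[:,:,::-1])
E
```

```text
[0.45918208 0.21850885 0.12767726] [-5.25605312 -0.38980511  7.22108132]
```

View pics/v5.png

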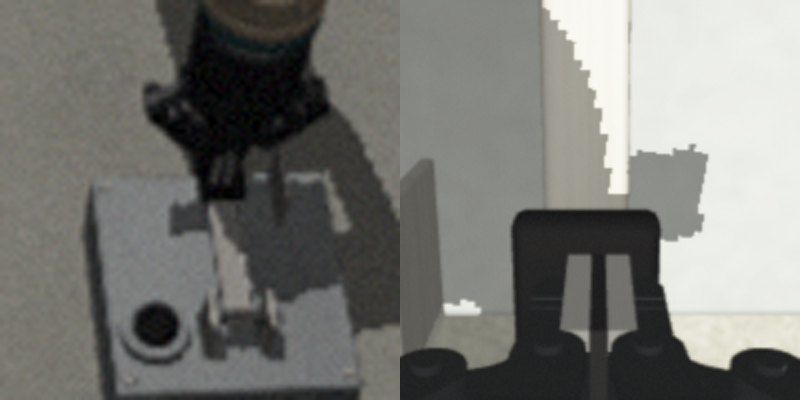

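Scene and wrist views show the fingertips square on the pad, clear of the gauge plate on the left, and the button untouched at scene crop (155,325). The net force of about 7 N fits half way. I'll check the level against the plate's top edge.

```bash
python3 - <<'E'
from h import *
b=cv2.imread('pics/wr5.png'); x0,y0=100,170;k=3.2
c=cv2.resize(b[y0:y0+185,x0:x0+250],None,fx=k,fy=k,interpolation=cv2.INTER_CUBIC)
a=np.radians(7.9);R=np.array([[np.cos(a),-np.sin(a)],[np.sin(a),np.cos(a)]])
s=r.state()['eef_pos']; print(s)
pad=np.array([.4576,.218])
for zt,col in((.099,(255,0,0)),(.105,(0,255,0)),(.111,(0,0,255))):
    pts=[list(pad+R@np.array(q))+[zt] for q in((.025,.043),(-.025,.043),(-.025,.047),(.025,.047),(.022,.017),(.022,-.017))]
    for u in P('wrist',pts): cv2.circle(c,tuple(int(v) for v in (u-[x0,y0])*k),3,col,-1)
    print(zt,P('wrist',pts).round(1).tolist())
cv2.imwrite('pics/v6.png',c)
E
```

```text
[0.4591889  0.21852419 0.12769816]
0.099 [[186.6, 209.9], [193.9, 306.4], [185.9, 306.4], [177.8, 209.9], [243.7, 216.2], [317.8, 216.3]]
0.105 [[183.0, 213.8], [190.9, 313.4], [182.6, 313.4], [173.9, 213.8], [242.3, 220.3], [319.3, 220.4]]
0.111 [[179.1, 218.0], [187.7, 320.9], [179.0, 320.9], [169.7, 218.0], [240.8, 224.7], [320.8, 224.8]]
```

View pics/v6.png

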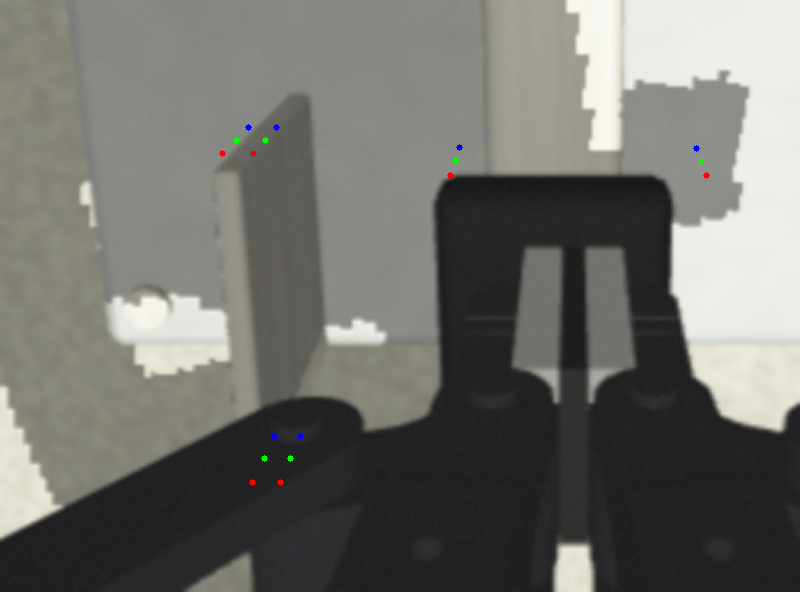

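The plate's +x top corner is at crop (217–237,168). The pad's dark outline starts at row 177, but that includes its end face. I'll find the pad's top edge inside the dark region.

```bash
python3 - <<'E'
from h import *
b=cv2.imread('pics/wr5.png'); g=b.sum(2)/3
print('rows 220-256, cols 243-258 mean / cols 292-304'); print([(y,int(g[y,243:258].mean()*10),int(g[y,292:304].mean()*10)) for y in range(220,262)])
print('row 236 cols',g[236,230:262].round().tolist()); print('row 250 cols',g[250,232:262].round().tolist()); print(g[250,295:318].round().tolist())
c=b[215:300,150:320].astype(float); c=np.clip((c-15)*5,0,255).astype(np.uint8)
cv2.imwrite('pics/v7.png',cv2.resize(c,None,fx=4.7,fy=4.7,interpolation=cv2.INTER_CUBIC))
E
```

```text
rows 220-256, cols 243-258 mean / cols 292-304
[(220, 1390, 1385), (221, 1388, 1385), (222, 1384, 1378), (223, 1316, 1309), (224, 1000, 1003), (225, 412, 411), (226, 252, 255), (227, 267, 252), (228, 278, 269), (229, 289, 288), (230, 305, 306), (231, 318, 317), (232, 329, 331), (233, 353, 348), (234, 369, 360), (235, 381, 383), (236, 391, 388), (237, 393, 393), (238, 391, 388), (239, 396, 388), (240, 390, 385), (241, 390, 384), (242, 387, 383), (243, 391, 379), (244, 386, 380), (245, 386, 382), (246, 383, 398), (247, 379, 474), (248, 383, 545), (249, 381, 559), (250, 378, 559), (251, 378, 563), (252, 379, 580), (253, 372, 581), (254, 374, 599), (255, 374, 598), (256, 374, 600), (257, 371, 602), (258, 366, 598), (259, 357, 597), (260, 359, 597), (261, 356, 607)]
row 236 cols [138.0, 138.0, 137.0, 138.0, 134.0, 95.0, 48.0, 32.0, 35.0, 37.0, 38.0, 39.0, 40.0, 40.0, 39.0, 38.0, 39.0, 41.0, 40.0, 39.0, 40.0, 38.0, 38.0, 40.0, 39.0, 39.0, 40.0, 38.0, 41.0, 39.0, 40.0, 39.0]
row 250 cols [138.0, 138.0, 137.0, 119.0, 73.0, 36.0, 31.0, 34.0, 38.0, 37.0, 39.0, 38.0, 38.0, 40.0, 38.0, 39.0, 37.0, 37.0, 37.0, 37.0, 38.0, 38.0, 37.0, 38.0, 39.0, 38.0, 38.0, 38.0, 39.0, 38.0]
[57.0, 41.0, 38.0, 38.0, 37.0, 38.0, 37.0, 37.0, 37.0, 37.0, 36.0, 34.0, 32.0, 37.0, 96.0, 205.0, 233.0, 235.0, 235.0, 235.0, 235.0, 234.0, 234.0]
```

View pics/v7.png

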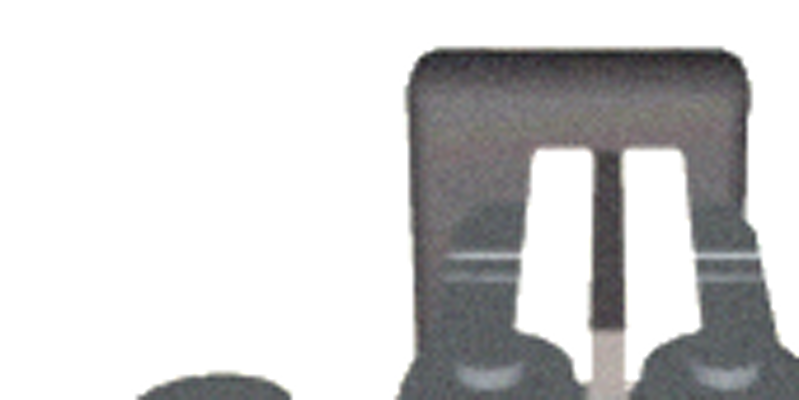

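The contrast view shows the pad's rounded end, with its silhouette at row 224.4. A level pad would put it at 224.4–225.0 given the plate corner's row of 222.5. That agrees with the contact height and the force, so I'm handing it in while still holding the pad.

```bash
python3 -c "
from h import *
s=r.state();print(s['eef_pos'],s['contact_force'],s['time_s']);print(order.sign_off())"
```

```text
[0.4591889  0.21852419 0.12769816] [-5.55938539 -1.67647127  7.60152982] 12.875
the job is handed in; nothing more can be done
None
```

The lid was lowered slowly and is fully shut, then the lever pad was pressed to about half way, level with the plate top to within about 1.5 mm, and handed in at 12.9 s with the gripper still holding it; the stop button and loose items were not touched.

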